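# Sweep the stray relays into the scoop

### The arm

A 7-joint arm with a two-finger parallel gripper is mounted at the origin on the work surface. World frame = base frame: x ahead of the robot, y to its left, z up, the work surface at z = 0. Lengths are in m, angles in rad, forces in N, time in s.
With the tool pointing down it reaches from about 0.4 to 0.85 m from the base axis. Payload 6.9 kg.
Tool frame: the origin (TCP) lies at the very end of the fingers, on their centre line; the grasp point (between the pads) lies 19 mm behind it; x points along the fingers, y is the direction in which the jaws open and shut, and the axes are right-handed (so a half turn about x gives the same grasp; the last joint's range is limited). The gripper opens to 85 mm and grips with 20 to 120 N. Pads are 22 mm wide; open, the fingers measure 114 mm over their backs; the gripper's body (76 mm by 85 mm) begins 54 mm behind the grasp point. The pads swing forward as they close: fully open they stand 13 mm farther back than shut.
Start: joints at [-1.244, 0.507, -0.238, 1.5, 0.126, 1.149, -0.155], TCP at [0.138, 0.61, 0.231] pointing down, gripper open.
Joint ranges: [-3.08, 3.08], [-0.24, 2.05], [-1.43, 1.35], [0, 2.5], [-1.52, 4.66], [0.17, 1.96], [-2.89, 2.89]. Speed limits (rad/s): [2.39, 2.39, 3.14, 3.14, 3.14, 3.14, 3.14].

### API

Orientations are given as [roll, pitch, yaw] about the fixed x, y, z axes, in that order (R = Rz(yaw) Ry(pitch) Rx(roll)).
In Python, from workcell import bot gives the robot as it stands.
- The arm moves only by the tool apply_moves, never from a script. Its argument "increments" is a list of rows, each an object with "dr": the turn, a rotation vector about the world's x, y, z in rad, a list of three; "slide": the shift along the world's x, y, z in cm, a list of three; "claw": the opening, from 0 (shut) to 1 (fully open). In form: [{"dr": [ax, ay, az], "slide": [dx, dy, dz], "claw": claw}, ...]. A call has 1 to 12 rows; each row is the pose to reach, as a shift and turn from the pose commanded when the call began; what a row does not reach only later rows make up. A row lasts 1/12 s, in which the tool goes at most 41.7 mm and 7.16 degrees, less where a joint would pass 70% of its speed; a pose out of reach is approached as far as the arm can. A call with a gripper value outside its range is refused whole. The fingers move at their own pace and stop on an object; "newtons" is the grip in N (left out, the last holds). Time passes only in rows, so rows that repeat a pose let the fingers close. It gives the time, the measured TCP pose, the force and the opening at its end, in the units of the state.
- bot.state(): the state, without advancing time (a new reading comes with each control period).
- bot.camera(name): name is "scene" or "top" or "wrist"; returns the picture (384x512x3 uint8, red, green, blue); there is no depth.
- bot.camera_model(name): a dict with "intrinsics" (3x3 intrinsics, pixels), "R" (3x3) and "t" (3): a world point X has camera coordinates R X + t. Camera axes: x right, y down, z forward; pixel columns grow to the right and rows downward; lengths in m; the calibration is good to about 2 mm. A picture is of the moment at which its call begins: read the wrist's pose just before it. camera_model takes no time and is no camera call; for the wrist camera it gives the pose at the moment of the call.
- bot.close_job(): hands the job in, once; it reports no verdict.
The state is a dict: "t": time; "joint_positions": joint angles; "dq": joint speeds; "joint_torque": joint torques, N m; "ee_pos": TCP position; "tool_rot": TCP orientation; "wrist_force": force on the tool from outside, world axes, zero at the start; "wrist_torque": the same for the moment, N m; "gripper_width": opening from 0.0 (shut) to 1.0 (fully open).
Only numpy, scipy, OpenCV 4.12 (cv2) and the standard library are available. Lean on these libraries where they do the work, as an engineer would, in place of code of your own. Each camera call takes 0.05 s, during which the arm holds its last target.

### The job

Clear the table: with the fingertips, sweep the three loose blue relays gently along the table top until all three lie right inside the grey open-fronted scoop. Only push them: never grip, squeeze, lift or carry a relay, and leave the jar, the flask with its pump and the red circuit board where they are.

Things in the scene. Friction and masses are not known exactly. Their poses are not given: they have to be found in the camera images.
- relay0: small blue box-shaped relay, loose, 34 (x) x 28 (y) x 26 (z) mm, about 35 g, with a thin black foot and a paler patch on top, slides easily on the table. Origin: centre of its underside (z = 0 as it stands on the table); z up; any yaw. The three relays are alike.
- relay1: small blue box-shaped relay, loose, 34 (x) x 28 (y) x 26 (z) mm, about 35 g, with a thin black foot and a paler patch on top, slides easily on the table. Origin: centre of its underside (z = 0 as it stands on the table); z up; any yaw. The three relays are alike.
- relay2: small blue box-shaped relay, loose, 34 (x) x 28 (y) x 26 (z) mm, about 35 g, with a thin black foot and a paler patch on top, slides easily on the table. Origin: centre of its underside (z = 0 as it stands on the table); z up; any yaw. The three relays are alike.
- scoop: grey dustpan-like scoop, fixed; inside 130 (x) x 220 (y) mm; side and back walls 35 mm high, 4 mm thick; front fully open. Floor flush with the table: no lip. Origin: centre of the inner floor. +x runs from the open front (x = -65 mm) to the back wall (inner face x = +65); side walls inner faces y = -110, +110. Black handle 110 mm behind the back. The front looks roughly to world +y, to the relays.
- scoop_mouth (a point): middle of the scoop's open front, at floor level: where things are pushed in
- board: bystander: red circuit board, loose, 45 (x) x 65 (y) mm, with a yellow and white connector block, 19 mm high in all. Origin: centre of its underside. Leave alone.
- jar: bystander: small closed jar with a green cap, loose, 40 mm diameter, 50 mm high. Origin: centre of its underside. Leave alone.
- flask: bystander: clear conical flask with a small round pump on its neck, loose, 104 mm diameter at the foot, 36 mm at the neck, 201 mm high. Origin: centre of its underside. Leave alone.

How it is judged:
By the outcome, as a careful person would: the job done as asked, in the order asked, and still so for the second after the job is handed in, with the robot touching nothing.
It also fails if it takes over 72 s, if anything falls off the work surface, if the arm or the gripper's body presses on something with over 40 N, if the wrist force passes 120 N, or if a joint passes its speed limit or range.

## Working session

There is one attempt and no reset: what is moved stays moved. The work goes in short steps, Python scripts to look and compute and a tool call to move; the robot and the scene stay as the last step left them, time stands still between calls to the robot, and variables do not carry over. Pictures are saved under pics/ and viewed, and the job is handed in when it is done.

Besides the shell and the picture viewer there is one more tool, called after "Request:" by a JSON object that holds its "fn" and its "kwargs", one argument or row to a line. apply_moves: Moves the arm, as the interface text tells. Its arguments: {"type":"object","properties":{"increments":{"type":"array"},"newtons":{"type":"number"}},"required":["increments"]}

```bash
mkdir -p pics; cat > h.py <<'E'
import numpy as np,cv2
from workcell import bot
def snap(n,f):
    m=bot.camera_model(n); im=bot.camera(n); cv2.imwrite('pics/'+f,cv2.cvtColor(im,cv2.COLOR_RGB2BGR)); return im,m
def ray(m,u,v,z):
    K=np.array(m['intrinsics']);R=np.array(m['R']);t=np.array(m['t'])
    c=-R.T@t; d=R.T@np.linalg.solve(K,[u,v,1.]); return c+d*(z-c[2])/d[2]
E
python3 - <<'E'
from h import *
for n in ['top','scene','wrist']: im,m=snap(n,n+'0.png')
s=bot.state();print({k:np.round(s[k],3).tolist() for k in s})
E
```

```text
{'t': 0.15, 'joint_positions': [-1.244, 0.508, -0.238, 1.501, 0.126, 1.149, -0.155], 'dq': [0.002, -0.001, 0.001, -0.003, 0.001, -0.002, -0.0], 'joint_torque': [-0.003, -62.101, -2.19, -24.984, 0.013, 0.009, -0.0], 'ee_pos': [0.137, 0.609, 0.231], 'tool_rot': [-1.553, 1.569, -1.775], 'wrist_force': [-0.269, 0.123, -0.299], 'wrist_torque': [-0.021, 0.035, 0.044], 'gripper_width': 1.002}
```

View pics/top0.png

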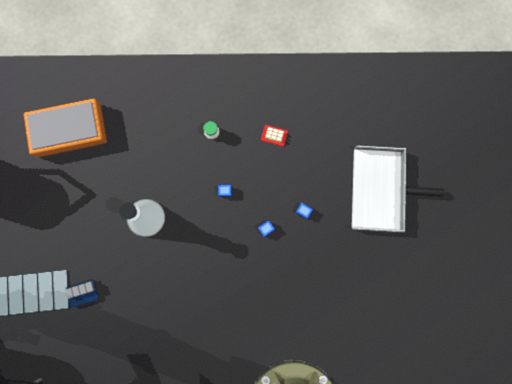

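View pics/scene0.png

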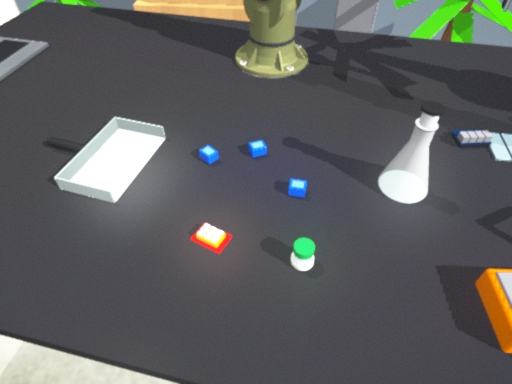

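View pics/wrist0.png

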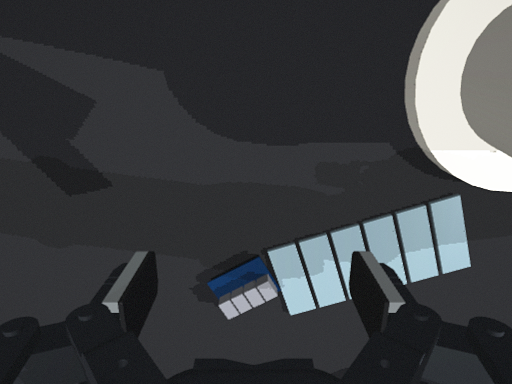

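The top view shows the relays at about (225,190), (266,229) and (305,210). The scoop spans x 353–405 and y 147–231 with its open front facing left. The board is at (275,135), the jar at (211,130) and the flask at (146,217). Next I'll measure them.

```bash
cat > meas.py <<'E'
from h import *
def blue(im):
    hsv=cv2.cvtColor(im,cv2.COLOR_RGB2HSV)
    return cv2.inRange(hsv,(100,120,90),(125,255,255))
def relays(im,m,z=0.02,pr=True):
    cs,_=cv2.findContours(blue(im),cv2.RETR_EXTERNAL,cv2.CHAIN_APPROX_NONE)
    out=[]
    for c in cs:
        if cv2.contourArea(c)<40: continue
        P=np.array([ray(m,u,v,z)[:2] for u,v in c[:,0]],np.float32)
        r=cv2.minAreaRect(P*1000); out.append(r)
        if pr: print('blue',np.round(r[0],0),np.round(r[1],0),round(r[2]),cv2.boundingRect(c))
    return out
if __name__=='__main__':
    im,m=snap('top','top1.png')
    relays(im,m)
    K=m['intrinsics'];print(np.round(K,1).tolist())
    for n,u,v,z in [('FL',353,231,.0),('FR',356,147,.0),('BL',405,231,.035),('BR',405,148,.035),('board',275,136,.01),('jar',211,131,.04),('flask',146,218,0),('base',295,380,0)]:
        print(n,np.round(ray(m,u,v,z),3))
    cv2.imwrite('pics/crop.png',cv2.cvtColor(cv2.resize(im[110:260,190:450],None,fx=3,fy=3,interpolation=cv2.INTER_CUBIC),cv2.COLOR_RGB2BGR))
E
python3 meas.py
```

```text
blue [281. 553.] [16. 72.] 13 (70, 294, 28, 13)
blue [465.  69.] [32. 39.] 35 (258, 220, 17, 17)
blue [512. -35.] [38. 33.] 58 (296, 203, 17, 16)
blue [569. 181.] [33. 38.] 5 (217, 184, 15, 13)
[[498.2, 0.0, 255.0], [0.0, 498.2, 181.7], [0.0, 0.0, 1.0]]
FL [ 0.456 -0.169  0.   ]
FR [ 0.69  -0.187  0.   ]
BL [ 0.452 -0.301  0.035]
BR [ 0.678 -0.314  0.035]
board [0.722 0.04  0.01 ]
jar [0.731 0.216 0.04 ]
flask [0.498 0.398 0.   ]
base [ 0.069 -0.002  0.   ]
```

View pics/crop.png

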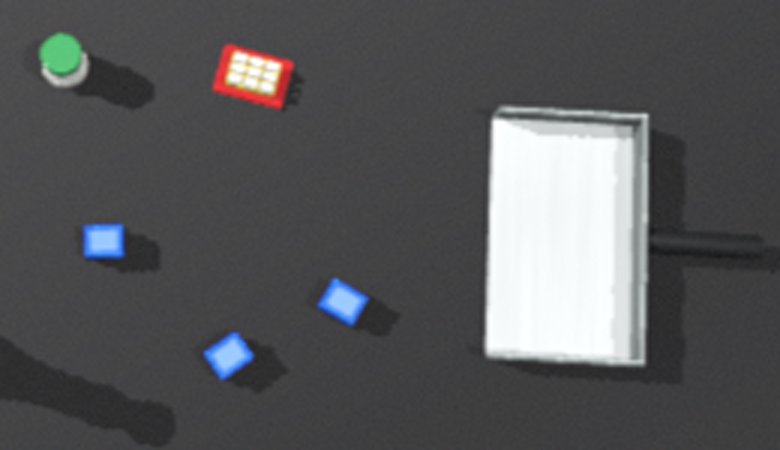

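```bash
python3 - <<'E'
from h import *
from scipy.spatial.transform import Rotation as R
r=R.from_euler('xyz',bot.state()['tool_rot']).as_matrix();print(r.round(3))
y=r[:,1];print(np.degrees(np.arctan2(y[1],y[0])))
s=bot.state();print(s['t'],s['ee_pos'])
m=bot.camera_model('top')
for n,u,v,z in [('frontlow top',(487)/3+190,357/3+110,.035),('frontlow',(487)/3+190,357/3+110,0),('fronthigh',492/3+190,112/3+110,.035),('fronthigh0',492/3+190,125/3+110,0),('backlow',612/3+190,352/3+110,0),('backhigh',616/3+190,140/3+110,0),('BRtop',645/3+190,118/3+110,.035),('BLtop',643/3+190,362/3+110,.035)]:
    print(n,ray(m,u,v,z).round(3))
E
```

```text
[[-0.     0.22   0.976]
 [-0.001  0.976 -0.22 ]
 [-1.    -0.001  0.   ]]
77.2934678024667
0.2 [0.13748548 0.60938711 0.23073973]
frontlow top [ 0.459 -0.161  0.035]
frontlow [ 0.461 -0.168  0.   ]
fronthigh [ 0.682 -0.174  0.035]
fronthigh0 [ 0.677 -0.181  0.   ]
backlow [ 0.464 -0.282  0.   ]
backhigh [ 0.662 -0.296  0.   ]
BRtop [ 0.675 -0.314  0.035]
BLtop [ 0.453 -0.299  0.035]
```

Request:
{"fn": "apply_moves", "kwargs": {
  "increments": [
    {"dr": [0,0,-0.09],"slide": [1,-1.7,0],"claw": 0.15},
    {"dr": [0,0,-0.18],"slide": [2.5,-4.2,0],"claw": 0.15},
    {"dr": [0,0,-0.27],"slide": [4.5,-7.5,0],"claw": 0.15},
    {"dr": [0,0,-0.36],"slide": [6.5,-10.8,0],"claw": 0.15},
    {"dr": [0,0,-0.45],"slide": [8.5,-14.1,0],"claw": 0.15},
    {"dr": [0,0,-0.54],"slide": [10.5,-17.4,0],"claw": 0.15},
    {"dr": [0,0,-0.63],"slide": [12.5,-20.7,0],"claw": 0.15},
    {"dr": [0,0,-0.72],"slide": [14.5,-24,0],"claw": 0.15},
    {"dr": [0,0,-0.81],"slide": [16.5,-27.3,0],"claw": 0.15},
    {"dr": [0,0,-0.9],"slide": [18.5,-30.6,0],"claw": 0.15},
    {"dr": [0,0,-0.99],"slide": [20.5,-33.9,0],"claw": 0.15},
    {"dr": [0,0,-1.09],"slide": [22.5,-37.2,0],"claw": 0.15}
  ]
}}

```text
t: 1.2
ee_pos: [0.363, 0.2359, 0.2315]
tool_rot: [2.31, 1.57, 0.994]
wrist_force: [0.6, 0.2, 0.2]
gripper_width: 0.151
```

Request:
{"fn": "apply_moves", "kwargs": {
  "increments": [
    {"dr": [0,0,0],"slide": [2,-3.2,0],"claw": 0.15},
    {"dr": [0,0,0],"slide": [4,-6.5,0],"claw": 0.15},
    {"dr": [0,0,0],"slide": [6,-9.8,0],"claw": 0.15},
    {"dr": [0,0,0],"slide": [8,-13.1,0],"claw": 0.15},
    {"dr": [0,0,0],"slide": [10,-16.4,0],"claw": 0.15},
    {"dr": [0,0,0],"slide": [11.9,-19.5,0],"claw": 0.15},
    {"dr": [0,0,0],"slide": [13.1,-21.7,-1],"claw": 0.15},
    {"dr": [0,0,0],"slide": [13.8,-22.6,-3],"claw": 0.15},
    {"dr": [0,0,0],"slide": [13.8,-22.6,-6],"claw": 0.15},
    {"dr": [0,0,0],"slide": [13.8,-22.6,-9],"claw": 0.15},
    {"dr": [0,0,0],"slide": [13.8,-22.6,-12],"claw": 0.15},
    {"dr": [0,0,0],"slide": [13.8,-22.6,-14],"claw": 0.15}
  ]
}}

```text
t: 2.2
ee_pos: [0.4994, 0.0116, 0.0889]
tool_rot: [-1.774, 1.568, -3.086]
wrist_force: [1.6, 0.8, 0.6]
gripper_width: 0.151
```

```bash
python3 - <<'E'
from h import *
snap('wrist','w1.png')
snap('scene','s1.png')
from scipy.spatial.transform import Rotation as R
s=bot.state();y=R.from_euler('xyz',s['tool_rot']).as_matrix()[:,1];print(np.degrees(np.arctan2(y[1],y[0])),s['ee_pos'],s['t'])
E
```

```text
14.84200618300269 [0.49826696 0.01172483 0.08846001] 2.3
```

View pics/w1.png

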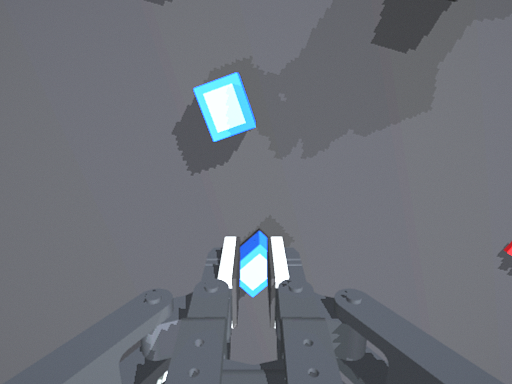

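View pics/s1.png

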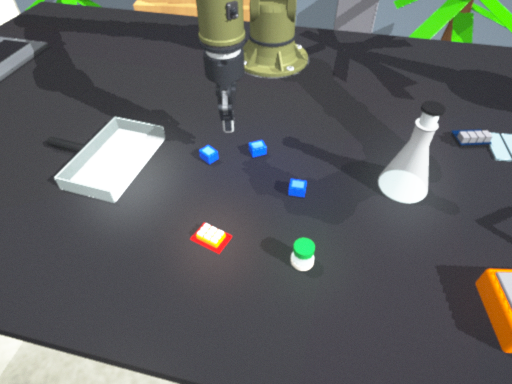

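The wrist view has image up along +y. Relay A is at (225,105), relay B is ahead of the fingers at (258,265), and the board is at the far right. I'll check both positions with the wrist calibration.

```bash
python3 - <<'E'
from meas import *
im=cv2.cvtColor(cv2.imread('pics/w1.png'),cv2.COLOR_BGR2RGB); m=bot.camera_model('wrist')
print(ray(m,225,107,.026).round(3), ray(m,258,275,.026).round(3))
K=np.array(m['intrinsics']);p=K@(np.array(m['R'])@np.array(bot.state()['ee_pos'])+np.array(m['t']));print(p/p[2])
E
```

```text
[0.466 0.068 0.026] [ 0.515 -0.038  0.026]
[252.54205066 253.01607035   1.        ]
```

Request:
{"fn": "apply_moves", "kwargs": {
  "increments": [
    {"dr": [0,0,0],"slide": [0,0,-2.5],"claw": 0.15},
    {"dr": [0,0,0],"slide": [0,0,-5],"claw": 0.15},
    {"dr": [0,0,0],"slide": [0,0,-7],"claw": 0.15},
    {"dr": [0,0,0],"slide": [0,0,-7.8],"claw": 0.15},
    {"dr": [0,0,0],"slide": [0.2,-0.7,-7.8],"claw": 0.15},
    {"dr": [0,0,0],"slide": [0.4,-1.4,-7.8],"claw": 0.15},
    {"dr": [0,0,0],"slide": [0.6,-2.1,-7.8],"claw": 0.15},
    {"dr": [0,0,0],"slide": [0.8,-2.9,-7.8],"claw": 0.15},
    {"dr": [0,0,0],"slide": [1.0,-3.7,-7.8],"claw": 0.15},
    {"dr": [0,0,0],"slide": [1.2,-4.5,-7.8],"claw": 0.15},
    {"dr": [0,0,0],"slide": [1.4,-5.3,-7.8],"claw": 0.15},
    {"dr": [0,0,0],"slide": [1.6,-6.1,-7.8],"claw": 0.15}
  ]
}}

```text
t: 3.3
ee_pos: [0.5168, -0.0503, 0.0135]
tool_rot: [1.245, 1.571, -0.067]
wrist_force: [0.5, -0.0, 0.5]
gripper_width: 0.152
```

```bash
python3 - <<'E'
from meas import *
im,m=snap('top','t2.png'); relays(im,m)
cv2.imwrite('pics/t2c.png',cv2.cvtColor(cv2.resize(im[110:260,190:450],None,fx=3,fy=3,interpolation=cv2.INTER_CUBIC),cv2.COLOR_RGB2BGR))
E
```

```text
blue [280. 553.] [20. 72.] 10 (70, 294, 28, 13)
blue [465.  69.] [32. 39.] 35 (258, 220, 17, 17)
blue [571. 181.] [36. 30.] 90 (218, 184, 14, 12)
```

View pics/t2c.png

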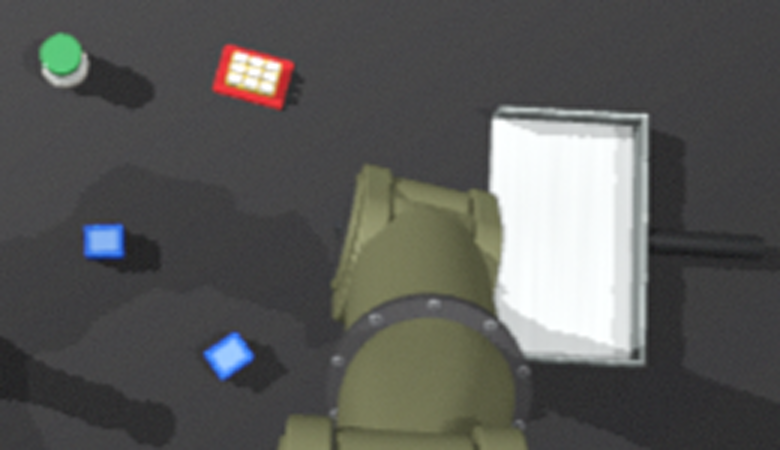

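The top view is blocked by the arm; relays A and C haven't moved. I'll look from the scene and wrist cameras.

```bash
python3 - <<'E'
from h import *
im,_=snap('scene','s3.png'); w,_=snap('wrist','w3.png')
a=cv2.resize(im[90:250,40:320],(560,320),interpolation=cv2.INTER_CUBIC)
b=cv2.resize(w,(340,255)); c=np.zeros((580,560,3),np.uint8); c[:320]=a; c[325:580,:340]=b
cv2.imwrite('pics/c3.png',c[:,:,::-1])
E
```

```text
(no output)
```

View pics/c3.png

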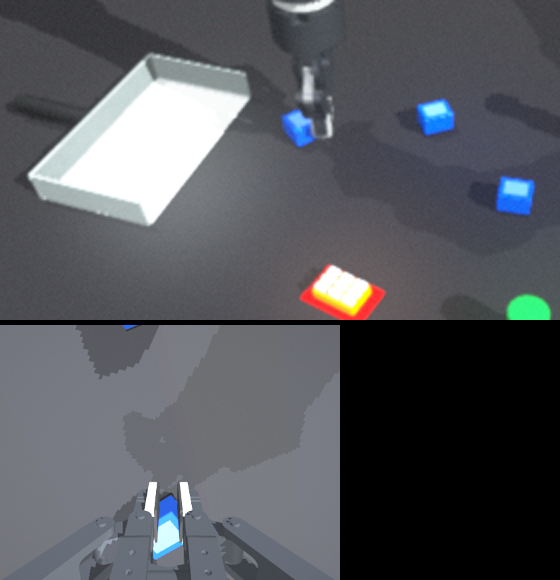

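Relay B is in contact and sits centred in front of the two fingertips. I'll keep pushing.

Request:
{"fn": "apply_moves", "kwargs": {
  "increments": [
    {"dr": [0,0,0],"slide": [0.2,-0.8,-0.2],"claw": 0.15},
    {"dr": [0,0,0],"slide": [0.4,-1.6,-0.2],"claw": 0.15},
    {"dr": [0,0,0],"slide": [0.6,-2.4,-0.2],"claw": 0.15},
    {"dr": [0,0,0],"slide": [0.9,-3.2,-0.2],"claw": 0.15},
    {"dr": [0,0,0],"slide": [1.1,-4.0,-0.2],"claw": 0.15},
    {"dr": [0,0,0],"slide": [1.3,-4.8,-0.2],"claw": 0.15},
    {"dr": [0,0,0],"slide": [1.5,-5.6,-0.2],"claw": 0.15},
    {"dr": [0,0,0],"slide": [1.7,-6.4,-0.2],"claw": 0.15},
    {"dr": [0,0,0],"slide": [1.9,-7.2,-0.2],"claw": 0.15},
    {"dr": [0,0,0],"slide": [2.1,-8.0,-0.2],"claw": 0.15},
    {"dr": [0,0,0],"slide": [2.4,-8.8,-0.2],"claw": 0.15},
    {"dr": [0,0,0],"slide": [2.6,-9.6,-0.2],"claw": 0.15}
  ]
}}

```text
t: 4.45
ee_pos: [0.5429, -0.1461, 0.0113]
tool_rot: [1.452, 1.571, 0.14]
wrist_force: [0.5, 0.1, -0.4]
gripper_width: 0.15
```

```bash
cat > duo.py <<'E'
from h import *
import sys
n=sys.argv[1]
im,_=snap('scene','s%s.png'%n); w,_=snap('wrist','w%s.png'%n)
a=cv2.resize(im[90:250,40:320],(560,320),interpolation=cv2.INTER_CUBIC)
b=cv2.resize(w,(340,255)); c=np.zeros((580,560,3),np.uint8); c[:320]=a; c[325:580,:340]=b
cv2.imwrite('pics/c%s.png'%n,c[:,:,::-1])
E
python3 duo.py 4
```

```text
(no output)
```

View pics/c4.png

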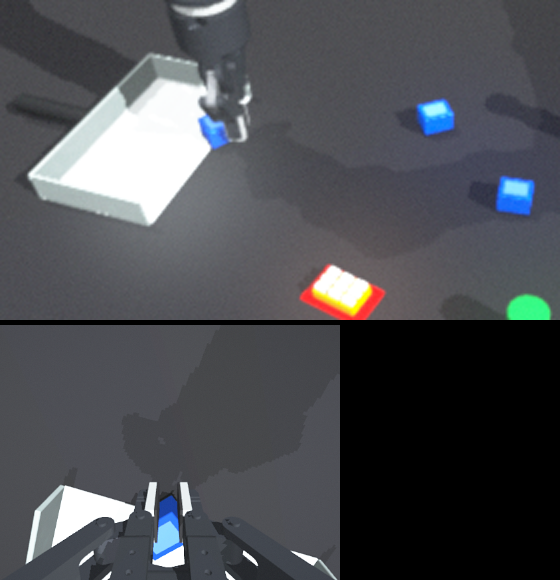

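Relay B is entering the scoop and still centred. I'll finish this push, back off and lift.

Request:
{"fn": "apply_moves", "kwargs": {
  "increments": [
    {"dr": [0,0,0],"slide": [0.2,-0.8,0],"claw": 0.15},
    {"dr": [0,0,0],"slide": [0.4,-1.6,0],"claw": 0.15},
    {"dr": [0,0,0],"slide": [0.6,-2.4,0],"claw": 0.15},
    {"dr": [0,0,0],"slide": [0.9,-3.2,0],"claw": 0.15},
    {"dr": [0,0,0],"slide": [1.1,-4.0,0],"claw": 0.15},
    {"dr": [0,0,0],"slide": [1.3,-4.8,0],"claw": 0.15},
    {"dr": [0,0,0],"slide": [1.5,-5.6,0],"claw": 0.15},
    {"dr": [0,0,0],"slide": [1.7,-6.4,0],"claw": 0.15},
    {"dr": [0,0,0],"slide": [1.9,-7.0,0],"claw": 0.15},
    {"dr": [0,0,0],"slide": [2.0,-7.3,0],"claw": 0.15},
    {"dr": [0,0,0],"slide": [1.8,-6.5,0],"claw": 0.15},
    {"dr": [0,0,0],"slide": [1.5,-5.3,0],"claw": 0.15}
  ]
}}

```text
t: 5.55
ee_pos: [0.5573, -0.1989, 0.0112]
tool_rot: [0.185, 1.57, -1.128]
wrist_force: [-0.1, -0.2, -0.2]
gripper_width: 0.151
```

```bash
python3 duo.py 5
```

```text
(no output)
```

View pics/c5.png

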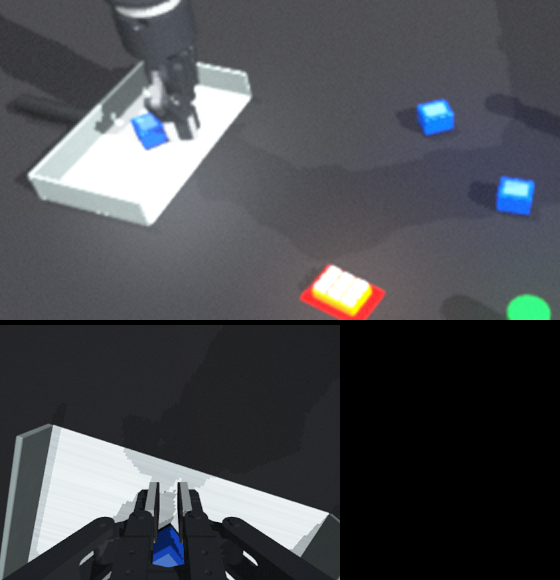

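Relay B is well inside the scoop. I'll lift, travel to a point behind relay A and lower there.

Request:
{"fn": "apply_moves", "kwargs": {
  "increments": [
    {"dr": [0,0,0],"slide": [-0.3,1,2],"claw": 0.15},
    {"dr": [0,0,0],"slide": [-0.6,2,5],"claw": 0.15},
    {"dr": [0,0,0],"slide": [-1.2,4,7.5],"claw": 0.15},
    {"dr": [0,0,-0.03],"slide": [-2.2,7.2,8],"claw": 0.15},
    {"dr": [0,0,-0.06],"slide": [-3.2,10.4,8],"claw": 0.15},
    {"dr": [0,0,-0.09],"slide": [-4.2,13.6,8],"claw": 0.15},
    {"dr": [0,0,-0.12],"slide": [-5.2,16.8,8],"claw": 0.15},
    {"dr": [0,0,-0.14],"slide": [-6.2,20,8],"claw": 0.15},
    {"dr": [0,0,-0.14],"slide": [-7.2,23.2,8],"claw": 0.15},
    {"dr": [0,0,-0.14],"slide": [-8.2,26.4,8],"claw": 0.15},
    {"dr": [0,0,-0.14],"slide": [-9.2,29.6,8],"claw": 0.15},
    {"dr": [0,0,-0.14],"slide": [-9.8,31.8,8],"claw": 0.15}
  ]
}}

```text
t: 6.65
ee_pos: [0.4574, 0.1236, 0.0913]
tool_rot: [-2.624, 1.569, 2.211]
wrist_force: [0.3, 0.1, 0.8]
gripper_width: 0.152
```

```bash
python3 duo.py 6; python3 - <<'E'
from meas import *
from scipy.spatial.transform import Rotation as R
s=bot.state();y=R.from_euler('xyz',s['tool_rot']).as_matrix()[:,1];print(np.degrees(np.arctan2(y[1],y[0])),s['ee_pos'],s['t'])
im,m=snap('top','t6.png'); relays(im,m)
E
```

```text
7.301769788452188 [0.45749675 0.12502629 0.09124542] 6.75
blue [281. 554.] [20. 73.] 10 (69, 294, 29, 13)
blue [ 563. -243.] [34. 30.] 50 (373, 184, 15, 14)
blue [570. 181.] [31. 38.] 5 (217, 184, 15, 13)
```

View pics/c6.png

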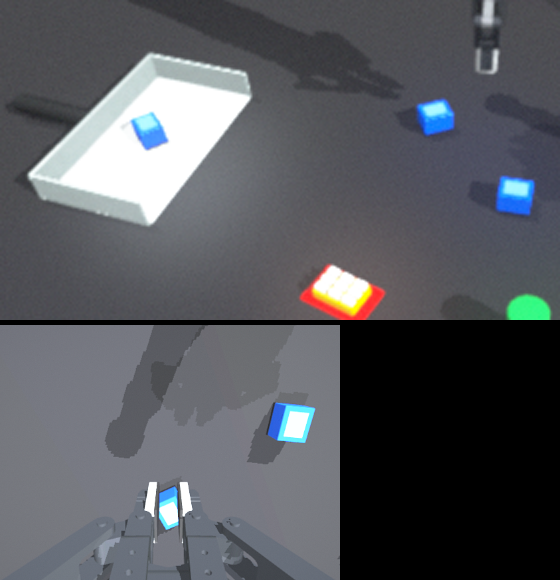

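Relay B rests at (0.563, -0.243), inside the scoop. The arm is behind relay A, so I'll lower and push.

Request:
{"fn": "apply_moves", "kwargs": {
  "increments": [
    {"dr": [0,0,0],"slide": [0,0,-3],"claw": 0.15},
    {"dr": [0,0,0],"slide": [0,0,-6],"claw": 0.15},
    {"dr": [0,0,0],"slide": [0,0,-7.7],"claw": 0.15},
    {"dr": [0,0,0],"slide": [0,0,-8],"claw": 0.15},
    {"dr": [0,0,0],"slide": [0.1,-0.8,-8],"claw": 0.15},
    {"dr": [0,0,0],"slide": [0.2,-1.6,-8],"claw": 0.15},
    {"dr": [0,0,0],"slide": [0.3,-2.4,-8],"claw": 0.15},
    {"dr": [0,0,0],"slide": [0.4,-3.2,-8],"claw": 0.15},
    {"dr": [0,0,0],"slide": [0.5,-4,-8],"claw": 0.15},
    {"dr": [0,0,0],"slide": [0.6,-4.9,-8],"claw": 0.15},
    {"dr": [0,0,0],"slide": [0.7,-5.8,-8],"claw": 0.15},
    {"dr": [0,0,0],"slide": [0.8,-6.7,-8],"claw": 0.15}
  ]
}}

```text
t: 7.8
ee_pos: [0.4677, 0.0517, 0.0115]
tool_rot: [1.665, 1.57, 0.213]
wrist_force: [0.7, 1.3, 0.8]
gripper_width: 0.15
```

```bash
python3 duo.py 7
```

```text
(no output)
```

View pics/c7.png

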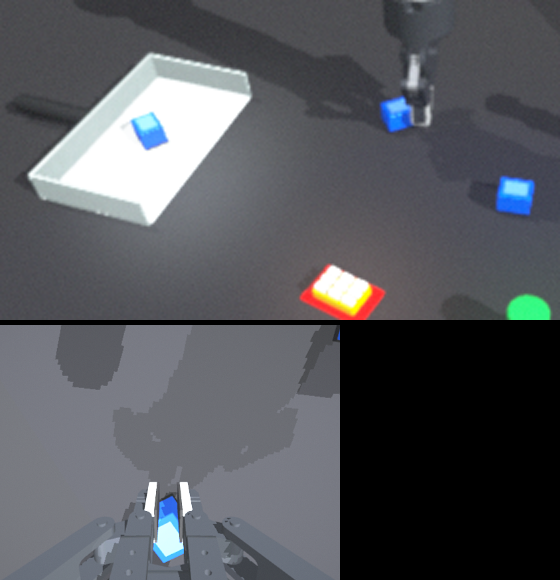

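Relay A is centred ahead of the fingertips, so I'll continue.

Request:
{"fn": "apply_moves", "kwargs": {
  "increments": [
    {"dr": [0,0,0],"slide": [0.1,-0.9,0],"claw": 0.15},
    {"dr": [0,0,0],"slide": [0.2,-1.8,0],"claw": 0.15},
    {"dr": [0,0,0],"slide": [0.4,-2.8,0],"claw": 0.15},
    {"dr": [0,0,0],"slide": [0.5,-3.8,0],"claw": 0.15},
    {"dr": [0,0,0],"slide": [0.6,-4.8,0],"claw": 0.15},
    {"dr": [0,0,0],"slide": [0.7,-5.8,0],"claw": 0.15},
    {"dr": [0,0,0],"slide": [0.9,-6.8,0],"claw": 0.15},
    {"dr": [0,0,0],"slide": [1.0,-7.8,0],"claw": 0.15},
    {"dr": [0,0,0],"slide": [1.1,-8.8,0],"claw": 0.15},
    {"dr": [0,0,0],"slide": [1.2,-9.8,0],"claw": 0.15},
    {"dr": [0,0,0],"slide": [1.4,-10.8,0],"claw": 0.15},
    {"dr": [0,0,0],"slide": [1.5,-11.8,0],"claw": 0.15}
  ]
}}

```text
t: 8.9
ee_pos: [0.4828, -0.0664, 0.0113]
tool_rot: [1.343, 1.571, -0.109]
wrist_force: [0.5, -0.3, 0.5]
gripper_width: 0.148
```

```bash
python3 duo.py 8
```

```text
(no output)
```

View pics/c8.png

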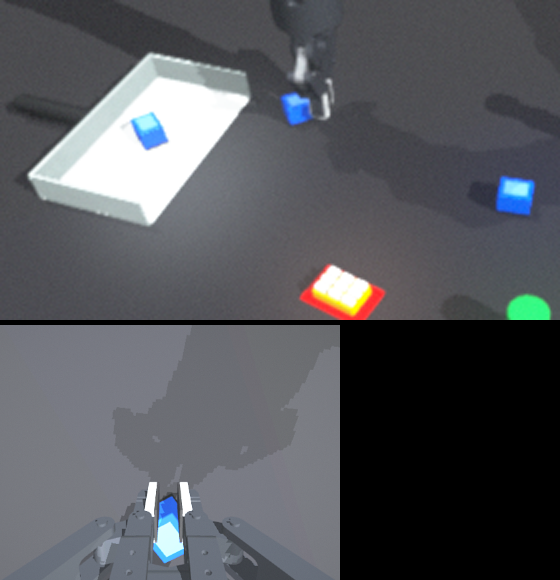

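Request:
{"fn": "apply_moves", "kwargs": {
  "increments": [
    {"dr": [0,0,0],"slide": [0.1,-0.9,0],"claw": 0.15},
    {"dr": [0,0,0],"slide": [0.3,-1.8,0],"claw": 0.15},
    {"dr": [0,0,0],"slide": [0.4,-2.7,0],"claw": 0.15},
    {"dr": [0,0,0],"slide": [0.5,-3.6,0],"claw": 0.15},
    {"dr": [0,0,0],"slide": [0.7,-4.5,0],"claw": 0.15},
    {"dr": [0,0,0],"slide": [0.8,-5.4,0],"claw": 0.15},
    {"dr": [0,0,0],"slide": [0.9,-6.3,0],"claw": 0.15},
    {"dr": [0,0,0],"slide": [1.1,-7.1,0],"claw": 0.15},
    {"dr": [0,0,0],"slide": [1.2,-7.9,0],"claw": 0.15},
    {"dr": [0,0,0],"slide": [1.3,-8.6,0],"claw": 0.15},
    {"dr": [0,0,0],"slide": [1.4,-9.3,0],"claw": 0.15},
    {"dr": [0,0,0],"slide": [1.5,-10,0],"claw": 0.15}
  ]
}}

```text
t: 10.0
ee_pos: [0.4976, -0.1659, 0.0113]
tool_rot: [-2.666, 1.571, 2.165]
wrist_force: [0.4, 1.2, 0.1]
gripper_width: 0.153
```

```bash
python3 duo.py 9
```

```text
(no output)
```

View pics/c9.png

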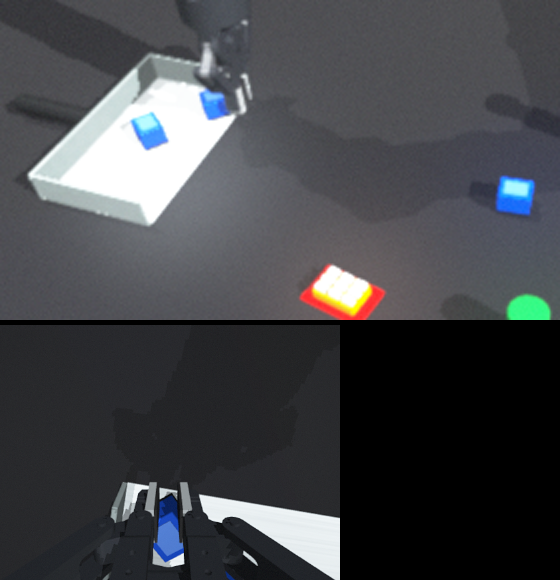

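Relay A is crossing the mouth next to the low-x side wall, which the fingers clear. I'll finish the push, leaning slightly towards +x, and retreat.

Request:
{"fn": "apply_moves", "kwargs": {
  "increments": [
    {"dr": [0,0,0],"slide": [0.1,-0.8,0],"claw": 0.15},
    {"dr": [0,0,0],"slide": [0.2,-1.6,0],"claw": 0.15},
    {"dr": [0,0,0],"slide": [0.3,-2.4,0],"claw": 0.15},
    {"dr": [0,0,0],"slide": [0.4,-3.2,0],"claw": 0.15},
    {"dr": [0,0,0],"slide": [0.5,-4.0,0],"claw": 0.15},
    {"dr": [0,0,0],"slide": [0.6,-4.7,0],"claw": 0.15},
    {"dr": [0,0,0],"slide": [0.7,-5.1,0],"claw": 0.15},
    {"dr": [0,0,0],"slide": [0.6,-4.3,0],"claw": 0.15},
    {"dr": [0,0,0],"slide": [0.5,-3.3,0],"claw": 0.15},
    {"dr": [0,0,0],"slide": [0.5,-2.3,1.5],"claw": 0.15},
    {"dr": [0,0,0],"slide": [0.5,-1.3,4.5],"claw": 0.15},
    {"dr": [0,0,0],"slide": [0.5,0,7.5],"claw": 0.15}
  ]
}}

```text
t: 11.1
ee_pos: [0.5012, -0.1631, 0.0861]
tool_rot: [-2.112, 1.567, 2.72]
wrist_force: [0.7, -0.3, 0.8]
gripper_width: 0.153
```

```bash
python3 duo.py 10
```

```text
(no output)
```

View pics/c10.png

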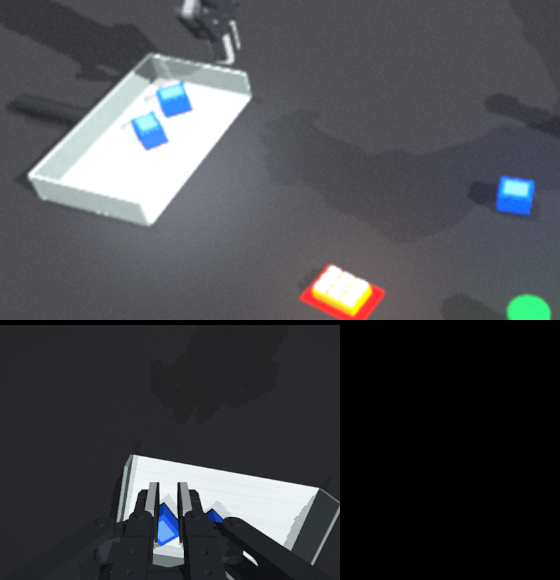

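```bash
python3 - <<'E'
from h import *
m=bot.camera_model('wrist');print(-np.array(m['R']).T@np.array(m['t'])-bot.state()['ee_pos'])
E
```

```text
[-0.01060991  0.07977675  0.14285348]
```

Request:
{"fn": "apply_moves", "kwargs": {
  "increments": [
    {"dr": [0,0,0],"slide": [0.4,2.5,0.5],"claw": 0.15},
    {"dr": [0,0,0],"slide": [0.9,5.8,0.5],"claw": 0.15},
    {"dr": [0,0,0],"slide": [1.5,9.2,0.5],"claw": 0.15},
    {"dr": [0,0,0],"slide": [2.0,12.6,0.5],"claw": 0.15},
    {"dr": [0,0,0],"slide": [2.6,16,0.5],"claw": 0.15},
    {"dr": [0,0,0],"slide": [3.1,19.4,0.5],"claw": 0.15},
    {"dr": [0,0,0],"slide": [3.7,22.8,0.5],"claw": 0.15},
    {"dr": [0,0,0],"slide": [4.2,26.2,0.5],"claw": 0.15},
    {"dr": [0,0,0],"slide": [4.8,29.6,0.5],"claw": 0.15},
    {"dr": [0,0,0],"slide": [5.3,33,0.5],"claw": 0.15},
    {"dr": [0,0,0],"slide": [5.9,36.2,0.5],"claw": 0.15},
    {"dr": [0,0,0],"slide": [6.2,38.5,0.5],"claw": 0.15}
  ]
}}

```text
t: 12.2
ee_pos: [0.5631, 0.2249, 0.0904]
tool_rot: [-2.659, 1.569, 2.177]
wrist_force: [0.2, -0.4, -0.6]
gripper_width: 0.148
```

```bash
python3 duo.py 11; python3 - <<'E'
from meas import *
im,m=snap('top','t11.png'); relays(im,m);print(bot.state()['ee_pos'])
E
```

```text
blue [281. 553.] [20. 72.] 11 (70, 294, 28, 13)
blue [ 507. -242.] [26. 35.] 43 (373, 205, 16, 14)
blue [ 563. -243.] [34. 30.] 50 (373, 184, 15, 14)
blue [570. 181.] [33. 36.] 0 (218, 184, 14, 13)
[0.56271517 0.22350013 0.09017459]
```

View pics/w11.png

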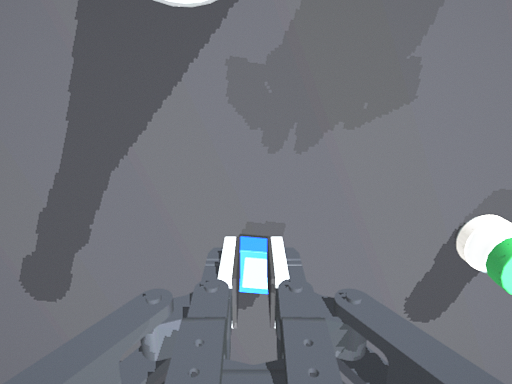

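View pics/s11.png

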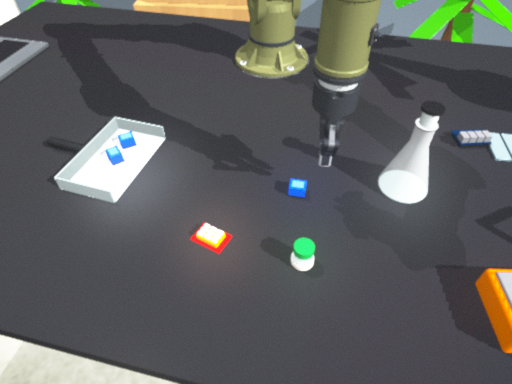

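Relays A (0.507, -0.242) and B (0.563, -0.243) are inside. Relay C is directly ahead of the fingers, and the flask and jar are clear. I'll lower and push.

Request:
{"fn": "apply_moves", "kwargs": {
  "increments": [
    {"dr": [0,0,0],"slide": [0.1,0.4,-3],"claw": 0.15},
    {"dr": [0,0,0],"slide": [0.1,0.5,-6],"claw": 0.15},
    {"dr": [0,0,0],"slide": [0.1,0.5,-7.6],"claw": 0.15},
    {"dr": [0,0,0],"slide": [0.1,0.5,-7.9],"claw": 0.15},
    {"dr": [0,0,0],"slide": [0.2,-0.2,-7.9],"claw": 0.15},
    {"dr": [0,0,0],"slide": [0.3,-0.9,-7.9],"claw": 0.15},
    {"dr": [0,0,0],"slide": [0.4,-1.6,-7.9],"claw": 0.15},
    {"dr": [0,0,0],"slide": [0.5,-2.4,-7.9],"claw": 0.15},
    {"dr": [0,0,0],"slide": [0.6,-3.2,-7.9],"claw": 0.15},
    {"dr": [0,0,0],"slide": [0.7,-4.1,-7.9],"claw": 0.15},
    {"dr": [0,0,0],"slide": [0.8,-5,-7.9],"claw": 0.15},
    {"dr": [0,0,0],"slide": [0.9,-5.9,-7.9],"claw": 0.15}
  ]
}}

```text
t: 13.35
ee_pos: [0.5737, 0.1595, 0.0125]
tool_rot: [1.499, 1.57, 0.046]
wrist_force: [0.4, 0.3, 0.1]
gripper_width: 0.152
```

```bash
python3 duo.py 12
```

```text
(no output)
```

View pics/c12.png

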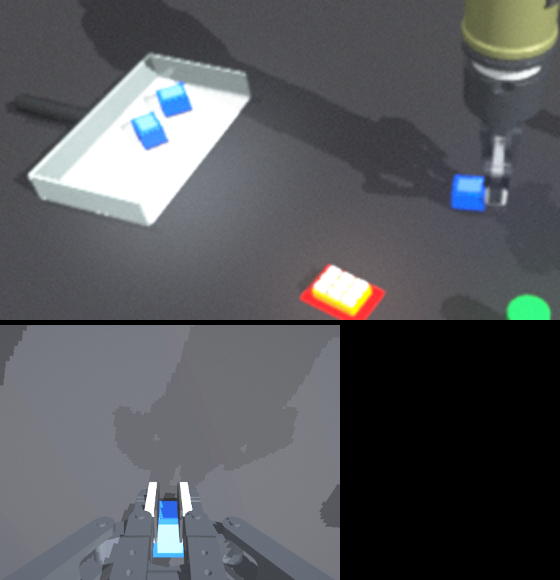

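Relay C sits flush against the fingertips, so I'll continue.

Request:
{"fn": "apply_moves", "kwargs": {
  "increments": [
    {"dr": [0,0,0],"slide": [0.1,-0.9,0],"claw": 0.15},
    {"dr": [0,0,0],"slide": [0.2,-1.8,0],"claw": 0.15},
    {"dr": [0,0,0],"slide": [0.4,-2.8,0],"claw": 0.15},
    {"dr": [0,0,0],"slide": [0.5,-3.8,0],"claw": 0.15},
    {"dr": [0,0,0],"slide": [0.7,-4.8,0],"claw": 0.15},
    {"dr": [0,0,0],"slide": [0.8,-5.8,0],"claw": 0.15},
    {"dr": [0,0,0],"slide": [0.9,-6.8,0],"claw": 0.15},
    {"dr": [0,0,0],"slide": [1.1,-7.8,0],"claw": 0.15},
    {"dr": [0,0,0],"slide": [1.2,-8.8,0],"claw": 0.15},
    {"dr": [0,0,0],"slide": [1.3,-9.8,0],"claw": 0.15},
    {"dr": [0,0,0],"slide": [1.5,-10.8,0],"claw": 0.15},
    {"dr": [0,0,0],"slide": [1.6,-11.8,0],"claw": 0.15}
  ]
}}

```text
t: 14.45
ee_pos: [0.5898, 0.0416, 0.0123]
tool_rot: [1.538, 1.571, 0.086]
wrist_force: [-0.7, -0.1, -0.6]
gripper_width: 0.153
```

Request:
{"fn": "apply_moves", "kwargs": {
  "increments": [
    {"dr": [0,0,0],"slide": [0.1,-1,0],"claw": 0.15},
    {"dr": [0,0,0],"slide": [0.3,-2,0],"claw": 0.15},
    {"dr": [0,0,0],"slide": [0.4,-3,0],"claw": 0.15},
    {"dr": [0,0,0],"slide": [0.5,-4,0],"claw": 0.15},
    {"dr": [0,0,0],"slide": [0.7,-5,0],"claw": 0.15},
    {"dr": [0,0,0],"slide": [0.8,-6,0],"claw": 0.15},
    {"dr": [0,0,0],"slide": [1.0,-7,0],"claw": 0.15},
    {"dr": [0,0,0],"slide": [1.1,-8,0],"claw": 0.15},
    {"dr": [0,0,0],"slide": [1.2,-9,0],"claw": 0.15},
    {"dr": [0,0,0],"slide": [1.4,-10,0],"claw": 0.15},
    {"dr": [0,0,0],"slide": [1.5,-10.9,0],"claw": 0.15},
    {"dr": [0,0,0],"slide": [1.6,-11.6,0],"claw": 0.15}
  ]
}}

```text
t: 15.45
ee_pos: [0.6056, -0.0748, 0.0123]
tool_rot: [-0.042, 1.57, -1.495]
wrist_force: [0.2, 0.2, -0.9]
gripper_width: 0.149
```

```bash
python3 duo.py 13
```

```text
(no output)
```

View pics/c13.png

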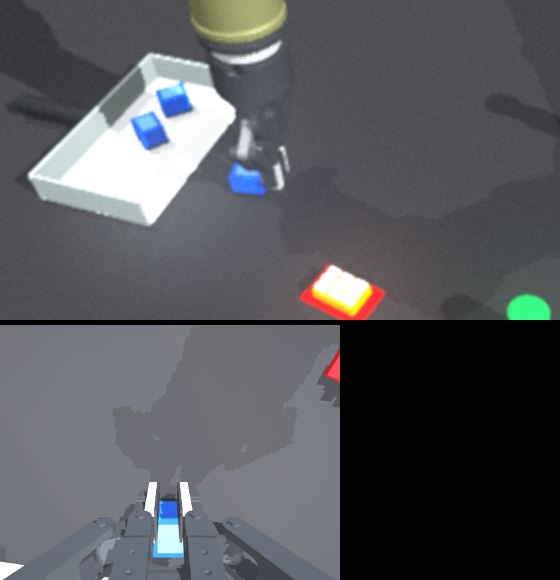

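Relay C is still flush and lined up with the mouth. There are about 14.5 cm left.

Request:
{"fn": "apply_moves", "kwargs": {
  "increments": [
    {"dr": [0,0,0],"slide": [0.1,-0.9,0],"claw": 0.15},
    {"dr": [0,0,0],"slide": [0.3,-1.9,0],"claw": 0.15},
    {"dr": [0,0,0],"slide": [0.4,-2.9,0],"claw": 0.15},
    {"dr": [0,0,0],"slide": [0.5,-3.9,0],"claw": 0.15},
    {"dr": [0,0,0],"slide": [0.7,-4.9,0],"claw": 0.15},
    {"dr": [0,0,0],"slide": [0.8,-5.9,0],"claw": 0.15},
    {"dr": [0,0,0],"slide": [0.9,-6.9,0],"claw": 0.15},
    {"dr": [0,0,0],"slide": [1.1,-7.8,0],"claw": 0.15},
    {"dr": [0,0,0],"slide": [1.2,-8.6,0],"claw": 0.15},
    {"dr": [0,0,0],"slide": [1.3,-9.4,0],"claw": 0.15},
    {"dr": [0,0,0],"slide": [1.4,-10.2,0],"claw": 0.15},
    {"dr": [0,0,0],"slide": [1.5,-10.9,0],"claw": 0.15}
  ]
}}

```text
t: 16.55
ee_pos: [0.6206, -0.1832, 0.0122]
tool_rot: [-1.155, 1.571, -2.606]
wrist_force: [0.2, 0.7, 0.1]
gripper_width: 0.153
```

Request:
{"fn": "apply_moves", "kwargs": {
  "increments": [
    {"dr": [0,0,0],"slide": [0.1,-0.8,0],"claw": 0.15},
    {"dr": [0,0,0],"slide": [0.2,-1.6,0],"claw": 0.15},
    {"dr": [0,0,0],"slide": [0.3,-2.4,0],"claw": 0.15},
    {"dr": [0,0,0],"slide": [0.4,-3.1,0],"claw": 0.15},
    {"dr": [0,0,0],"slide": [0.5,-3.5,0],"claw": 0.15},
    {"dr": [0,0,0],"slide": [0.4,-2.8,0],"claw": 0.15},
    {"dr": [0,0,0],"slide": [0.3,-1.8,0],"claw": 0.15},
    {"dr": [0,0,0],"slide": [0.2,-0.5,1],"claw": 0.15},
    {"dr": [0,0,0],"slide": [0,1,4],"claw": 0.15},
    {"dr": [0,0,0],"slide": [0,3,7],"claw": 0.15},
    {"dr": [0,0,0],"slide": [0,6,10],"claw": 0.15},
    {"dr": [0,0,0],"slide": [-1,9,12],"claw": 0.15}
  ]
}}

```text
t: 17.55
ee_pos: [0.6123, -0.0894, 0.1357]
tool_rot: [1.533, 1.566, 0.082]
wrist_force: [1.5, 0.4, 0.6]
gripper_width: 0.148
```

Request:
{"fn": "apply_moves", "kwargs": {
  "increments": [
    {"dr": [0,0,0],"slide": [-1,3,1],"claw": 0.15},
    {"dr": [0,0,0],"slide": [-2,6,2],"claw": 0.15},
    {"dr": [0,0,0],"slide": [-3,9,2],"claw": 0.15},
    {"dr": [0,0,0],"slide": [-4,11,2],"claw": 0.15},
    {"dr": [0,0,0],"slide": [-5,13,2],"claw": 0.15},
    {"dr": [0,0,0],"slide": [-5,13,2],"claw": 0.15}
  ]
}}

```text
t: 18.05
ee_pos: [0.5576, 0.0456, 0.1531]
tool_rot: [-2.926, 1.567, 1.914]
wrist_force: [-0.8, 0.8, -0.0]
gripper_width: 0.153
```

```bash
python3 - <<'E'
from meas import *
im,m=snap('top','t14.png'); relays(im,m);print(bot.state()['ee_pos'],bot.state()['t'])
s,_=snap('scene','s14.png')
a=cv2.resize(im[110:260,120:450],(660,300),interpolation=cv2.INTER_CUBIC);b=cv2.resize(s[90:230,40:348],(660,300),interpolation=cv2.INTER_CUBIC)
cv2.imwrite('pics/c14.png',np.vstack([a,b])[:,:,::-1])
E
```

```text
blue [281. 553.] [20. 73.] 11 (70, 294, 28, 13)
blue [ 507. -242.] [26. 35.] 43 (374, 205, 15, 14)
blue [ 563. -243.] [34. 30.] 50 (373, 184, 15, 14)
blue [ 626. -245.] [36. 28.] 89 (373, 163, 14, 11)
[0.55883988 0.04285272 0.15316702] 18.1
```

View pics/c14.png

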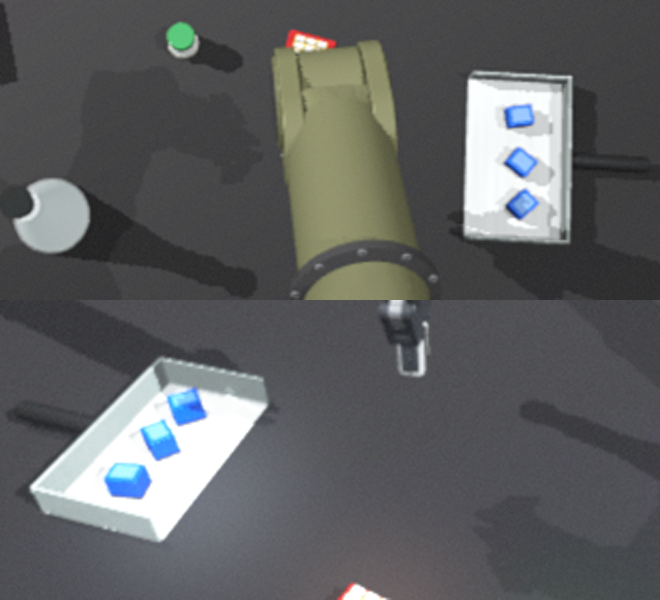

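All three relays lie well inside the scoop, the bystanders are where they were, and the arm is clear, so I'll hand in.

```bash
python3 -c "
from workcell import bot
print(bot.close_job())"
```

```text
the job is handed in; nothing more can be done
None
```

All three relays are inside the scoop and the job is handed in, at about 18 s of the 72 s allowed. I pushed them in one at a time with the nearly shut fingertips, at about 10–12 cm/s, without gripping or lifting any of them.

- **Relays:** In the last top view they lie at about (0.507, -0.242), (0.563, -0.243) and (0.626, -0.245) m. The open front is at y ≈ -0.17 and the back wall at y ≈ -0.30, so each is fully inside.
- **Jar, flask and board:** The jar and flask appear where they were at the start. The arm partly covered the board in the last top view. The part I could see, there and in the scene view, looks unmoved. I checked all three only by eye.
- **Force and clearance:** The wrist force stayed under 2 N at every reading, and the gripper was raised and clear of everything at hand-in.

No check failed or disagreed.

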